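# Find the hidden catch of the tip box

### The arm

A 6-joint arm with a two-finger parallel gripper is mounted at the origin on a cart in front of the work surface, level with it; the furniture and walls round the work are solid. World frame = base frame: x ahead of the robot, y to its left, z up, the work surface at z = 0. Lengths are in m, angles in rad, forces in N, time in s.
With the tool pointing down it reaches from about 0.275 to 0.975 m from the base axis. Payload 8.4 kg.
Tool frame: the origin (TCP) lies at the very end of the fingers, on their centre line; the grasp point (between the pads) lies 19 mm behind it; z points along the fingers, y is the direction in which the jaws open and shut (so a half turn about z gives the same grasp; the last joint's range is limited). The gripper opens to 92 mm and grips with 3 to 60 N. Pads are 20 mm wide; open, the fingers measure 128 mm over their backs; the gripper's body (75 mm by 189 mm) begins 69 mm behind the grasp point.
Start: joints at [-1.285, 0.353, 1.633, -0, 1.155, -0.002], TCP at [0.177, -0.599, 0.215] pointing down, gripper open.
Joint ranges: [-2.63, 2.63], [-0.92, 2.1], [0.06, 2.66], [-1.3, 4.44], [0, 2.69], [-3.02, 3.02]. Speed limits (rad/s): [2.22, 2.22, 2.79, 3.14, 3.14, 3.14].

### API

Orientations are given as a rotation vector (axis times angle).
In Python, from rig import env, cams, look_for, masks_of gives the robot as it stands. The module is installed in compiled form; this text tells all that it offers.
- The arm moves only by the shell command python3 -m inch 'ROWS' [FORCE]. ROWS is JSON, one flat list of numbers, 7 for each row, row after row: the shift along the tool's x, y, z in cm, then the turn, a rotation vector about the tool's x, y, z in rad, then the finger opening in cm, from 0 to 9.19. In form: [tx, ty, tz, wx, wy, wz, jaw, tx, ty, tz, wx, wy, wz, jaw, ...]. A call has 1 to 10 rows; each row shifts and turns the commanded pose from where the row before left it, along the tool's axes as they then stand; what a row does not reach is not made up. A row lasts 1/12 s, in which the tool goes at most 41.7 mm and 7.16 degrees, less where a joint would pass 70% of its speed; a pose out of reach is approached as far as the arm can. A call is refused whole if a number of a shift passes 4.17 or a number of a turn 0.125, either way. A call with a gripper value outside its range is refused whole. The fingers move at their own pace and stop on an object; FORCE is the grip in N (left out, the last holds). Time passes only in rows, so rows that do not move let the fingers close. It gives the time, the measured TCP pose, the force and the opening at its end, in the units of the state.
- env.sense(): the state, without advancing time (a new reading comes with each control period).
- cams.snapshot(name): name is "scene" or "side" or "wrist"; returns a dict with "pixels" (400x640x3 uint8, blue, green, red), "K" (3x3 intrinsics, pixels), "eye" and "rotation" of the camera in the world; the wrist camera has in their place "mount" (4x4, takes a point from camera to tool coordinates, whose origin is the TCP and whose axes are the flange's). Camera axes: x right, y down, z forward; pixel columns grow to the right and rows downward; lengths in m; the calibration is good to about 2 mm. A picture is of the moment at which its call begins: read the wrist's pose just before it. There is no depth.
- env.job_done(): hands the job in, once; it reports no verdict.
Trained networks look in a picture, given as the dict that the camera call returned (one of the last four; its "shot" number tells which), for a name from the list of things; names that differ only in an ending like _2 or _b are one class to them, and where a whole thing is asked for, a point or a joint stands for the part that bears it (a point fixed in the world has none). Each returns a list of dicts, best first, with "confidence" (0 to 1); they miss things now and then, are a little off and sometimes report something else, mostly with a low value. They report only what shows in the picture. A call takes as long as a camera call.
- look_for(picture, name): "location" ([x, y, z] in m, in world coordinates, good to about 4 mm: the middle of the surface that is visible of it).
- masks_of(picture, name): "mask" (400x640 bool, what is visible of it).
The state is a dict: "clock": time; "q": joint angles; "dq": joint speeds; "joint_efforts": joint torques, N m; "tool_pos": TCP position; "ee_rot": TCP orientation; "wrist_force": force on the tool from outside, world axes, zero at the start; "ft_torque": the same for the moment, N m; "gripper_width": opening from 0.0 (shut) to 1.0 (fully open).
Only numpy, scipy, OpenCV 4.12 (cv2) and the standard library are available. Lean on these libraries where they do the work, as an engineer would, in place of code of your own. Each camera call takes 0.05 s, during which the arm holds its last target.

### The job

One of the six flush plates in the top of the wooden tip box is a hidden push catch; they all look alike, so feel over them with the fingertips until you find the one that gives, and press it in so that the drawer springs open by itself. Do not touch the drawer, take the finger off the catch again so that the plate comes back up flush, and leave the mug, the toothpick glass and the bell standing where they are.

Things in the scene. Friction and masses are not known exactly. Their poses are not given: they have to be found in the camera images.
- tip_box: Dark wooden tip box fixed to the worktop, 150 mm (its x) x 200 mm (its y) x 78 mm high, z up. Origin: centre of its underside, on the worktop; its flat top is at z = +0.078. The drawer is in its -x side, roughly towards the robot. A dark coin slot 46 mm long lies in the top at x = +0.060.
- plates (a point): Middle of the six light wood plates, on the box's top, at (-0.009, 0, 0.078) in the box's frame. All are 50 x 50 mm, alike and flush, two rows of three, edges parallel to the box: centres at x = -0.029 and +0.029, y = -0.058, 0 and +0.058 from here (7 mm of dark wood between). Five are rigid; one, at any of the six places, is the catch.
- catch (a joint): How far the catch plate is pressed straight down, in m: 0 = flush, 0.006 = fully in. A spring resists with about 1.6 N at first and 5 N fully in; the drawer is let go from about 3 mm on. It springs back up flush when released.
- drawer: Drawer in the -x side of the tip box, with a flat dark wood front 176 mm wide and 55 mm high, without handle. Origin: middle of the lower edge of its front; axes as the box's. Shut, the origin is at (-0.069, 0, 0.012) in the box's frame; when the catch is pressed a spring slides it 35 mm out along the box's -x, to x = -0.104, within about 0.3 s, and it stays out.
- mug: Loose navy mug, 81 mm high, 81 x 111 mm with its handle, standing a hand's width to the right (-y) of the box. Origin: centre of its underside.
- toothpicks: Loose small glass of toothpicks, 61 mm wide, 72 mm high. Origin: centre of its underside.
- bell: Loose service bell, 73 mm wide, 58 mm high. Origin: centre of its underside.

How it is judged:
By the outcome, as a careful person would: the job done as asked, in the order asked, and still so for the second after the job is handed in, with the robot touching nothing.
It also fails if it takes over 45 s, if anything falls off the work surface, if the arm or the gripper's body presses on something with over 40 N, if the wrist force passes 120 N, or if a joint passes its speed limit or range.

## Working session

There is one attempt and no reset: what is moved stays moved. The work goes in short steps, Python scripts to look and compute and a shell command to move; the robot and the scene stay as the last step left them, time stands still between calls to the robot, and variables do not carry over. Pictures are saved under pics/ and viewed, and the job is handed in when it is done.

```bash
mkdir -p pics; cat > h.py <<'E'
import numpy as np, cv2
from rig import env, cams, look_for, masks_of
from scipy.spatial.transform import Rotation as R
E
python3 - <<'E'
from h import *
s=env.sense(); print({k:np.round(v,3) for k,v in s.items()})
for n in ["scene","side"]:
    p=cams.snapshot(n); cv2.imwrite(f"pics/{n}0.png",p["pixels"]); print(n,p["K"],p["eye"],p["rotation"])
    for t in ["tip_box","plates","drawer","mug","toothpicks","bell"]:
        print(t,[(np.round(d["location"],3),round(d["confidence"],2)) for d in look_for(p,t)[:2]])
E
```

```text
{'clock': np.float64(0.0), 'q': array([-1.285,  0.354,  1.634,  0.   ,  1.155, -0.002]), 'dq': array([-0.003,  0.001, -0.   , -0.002, -0.002, -0.   ]), 'joint_efforts': array([-0.0000e+00, -5.9385e+01, -3.3422e+01,  7.0000e-02,  2.3000e-02,
       -0.0000e+00]), 'tool_pos': array([ 0.177, -0.599,  0.214]), 'ee_rot': array([-3.108, -0.45 ,  0.   ]), 'wrist_force': array([-0.382, -0.602, -0.57 ]), 'ft_torque': array([-0.018,  0.005,  0.02 ]), 'gripper_width': np.float64(0.999)}
scene [[520.99045475   0.         313.56243857]
 [  0.         520.99045475 210.24340109]
 [  0.           0.           1.        ]] [0.10305339 0.75083561 0.88426798] [-0.67727105  2.60549729 -1.14726792]
tip_box [(array([0.514, 0.239, 0.076]), 0.65)]
plates [(array([0.514, 0.233, 0.076]), 0.74)]
drawer [(array([0.459, 0.212, 0.042]), 0.82)]
mug [(array([ 0.511, -0.009,  0.053]), 0.86)]
toothpicks [(array([ 0.439, -0.219,  0.056]), 0.84)]
bell [(array([ 0.549, -0.227,  0.027]), 0.63)]
side [[509.55019139   0.         328.83668485]
 [  0.         509.55019139 200.20559495]
 [  0.           0.           1.        ]] [ 0.53294886 -1.02123632  0.4891264 ] [-1.94374609  0.04005222  0.00860474]
tip_box [(array([0.542, 0.106, 0.069]), 0.85)]
plates [(array([0.546, 0.1  , 0.068]), 0.95)]
drawer []
mug [(array([ 0.511, -0.047,  0.059]), 0.67)]
toothpicks [(array([ 0.444, -0.26 ,  0.054]), 0.57)]
bell [(array([ 0.553, -0.272,  0.026]), 0.83)]
```

View pics/scene0.png

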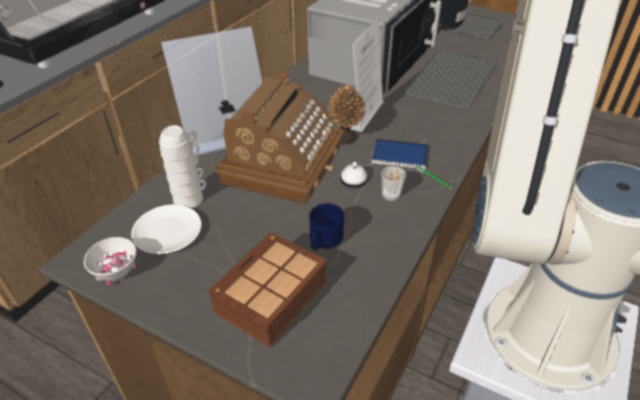

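View pics/side0.png

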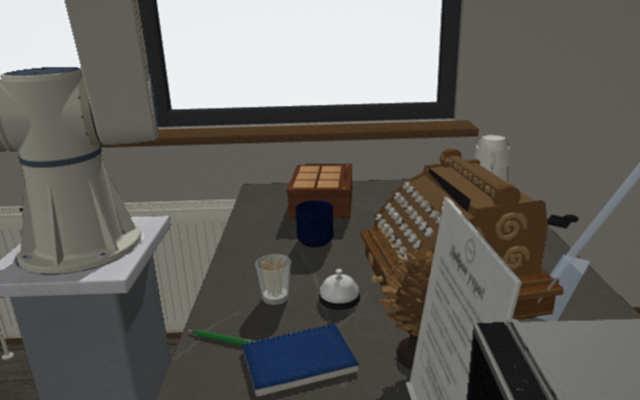

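The scene view shows the tip box's plates around pixel (270,280), with the mug at (326,225). The side view has the box at (322,190), partly behind the mug. The two networks' y values disagree, so I'll measure the plates from pixels.

```bash
cat >> h.py <<'E'
def ray(p,uv,z):
    M=R.from_rotvec(p["rotation"]).as_matrix()
    d=M@np.linalg.inv(p["K"])@np.array([uv[0],uv[1],1.])
    return p["eye"]+d*(z-p["eye"][2])/d[2]
def proj(p,X):
    M=R.from_rotvec(p["rotation"]).as_matrix()
    c=(np.atleast_2d(X)-p["eye"])@M; c=c@p["K"].T
    return c[:,:2]/c[:,2:]
E
python3 - <<'E'
from h import *
p=cams.snapshot("scene"); im=p["pixels"]
cr=im[220:350,200:340]; big=cv2.resize(cr,None,fx=5,fy=5,interpolation=cv2.INTER_CUBIC); cv2.imwrite("pics/crop.png",big)
hsv=cv2.cvtColor(im,cv2.COLOR_BGR2HSV)
m=np.zeros(im.shape[:2],np.uint8); roi=im[225:345,205:335].astype(int)
mm=(roi[:,:,2]>150)&(roi[:,:,2]-roi[:,:,0]>40); m[225:345,205:335]=mm
n,l,st,ce=cv2.connectedComponentsWithStats(m)
for i in range(1,n):
    if st[i,4]>50: print(st[i],ce[i].round(1),ray(p,ce[i],.078).round(4))
q=cams.snapshot("side"); im=q["pixels"]
cv2.imwrite("pics/crops.png",cv2.resize(im[150:250,270:370],None,fx=6,fy=6,interpolation=cv2.INTER_CUBIC))
m=np.zeros(im.shape[:2],np.uint8); roi=im[160:192,285:360].astype(int)
mm=(roi[:,:,2]>150)&(roi[:,:,2]-roi[:,:,0]>40); m[160:192,285:360]=mm
n,l,st,ce=cv2.connectedComponentsWithStats(m)
for i in range(1,n):
    if st[i,4]>15: print(st[i],ce[i].round(1),ray(q,ce[i],.078).round(4))
E
```

```text
[263 243  31  24 439] [278.1 253.9] [0.544  0.1384 0.078 ]
[285 253  32  26 480] [300.5 265.5] [0.4862 0.1437 0.078 ]
[245 259  33  26 495] [260.8 271.2] [0.5495 0.1961 0.078 ]
[267 271  34  27 526] [283.5 283.6] [0.4915 0.2014 0.078 ]
[225 277  35  27 531] [242.4 289.7] [0.5545 0.2538 0.078 ]
[248 289  35  29 581] [265.2 302.9] [0.4972 0.2592 0.078 ]
[300 167  18   4  66] [308.5 168.5] [0.4997 0.262  0.078 ]
[322 167  18   4  69] [330.9 168.5] [0.5586 0.2559 0.078 ]
[297 174  19   5  78] [305.9 175.7] [0.494  0.2029 0.078 ]
[321 174  18   5  80] [329.2 175.8] [0.5526 0.197  0.078 ]
[294 181  20   6 100] [303.  183.4] [0.488  0.1452 0.078 ]
[318 181  20   6 107] [327.2 183.5] [0.5465 0.1393 0.078 ]
```

View pics/crop.png

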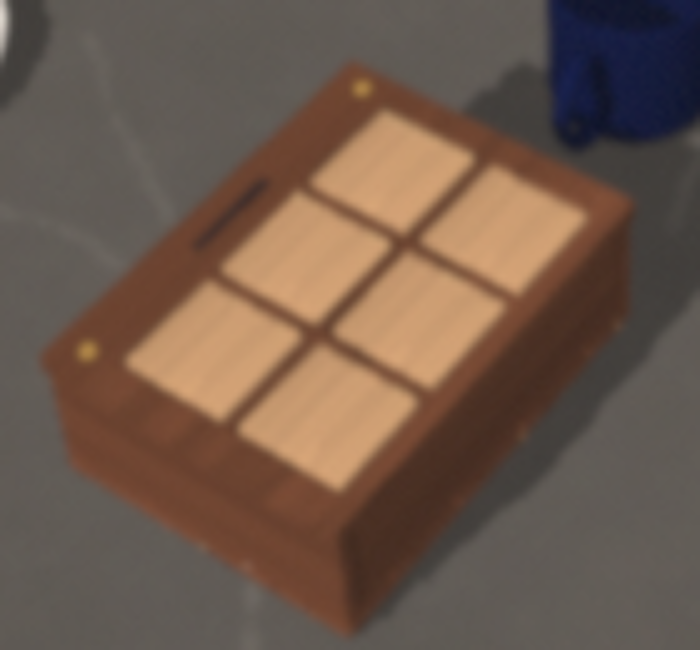

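View pics/crops.png

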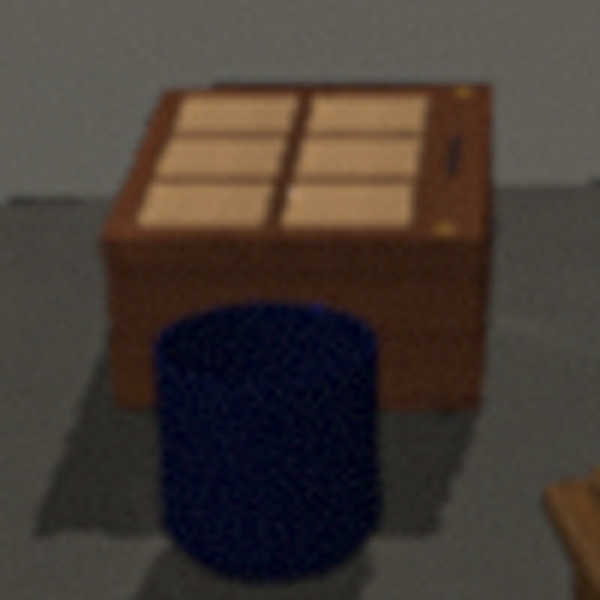

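Both views agree to about 3 mm, so I have the plate centres. With +x away from the robot and +y left, these are FR (0.545,0.139), NR (0.487,0.1445), FM (0.551,0.1965), NM (0.493,0.202), FL (0.5565,0.255) and NL (0.4985,0.2605). Box yaw is about -5.5°. Next I check clearance to the register and work out the transit.

```bash
cat >> h.py <<'E'
PL=dict(FR=(.545,.139),NR=(.487,.1445),FM=(.551,.1965),NM=(.493,.202),FL=(.5565,.255),NL=(.4985,.2605))
def to(xyz,yaw=-5.5):
    s=env.sense(); A=R.from_rotvec(s["ee_rot"])
    B=R.from_euler("z",yaw,degrees=True)*R.from_euler("x",180,degrees=True)
    print("t",round(float(s["clock"]),2),"tcp",s["tool_pos"].round(4),"F",s["wrist_force"].round(2),"w",round(float(s["gripper_width"]),3))
    print("shift cm",(A.inv().apply(np.array(xyz)-s["tool_pos"])*100).round(2),"turn",(A.inv()*B).as_rotvec().round(3))
E
python3 - <<'E'
from h import *
p=cams.snapshot("scene"); q=cams.snapshot("side")
print("register", ray(p,(218,170),0),ray(p,(303,197),0),ray(p,(340,125),0.1),ray(q,(365,235),0.05), ray(q,(390,325),0))
print("card",ray(p,(355,125),0),ray(q,(410,390),0))
to((.50,.20,.20))
E
```

```text
register [ 0.90139574 -0.10776949  0.        ] [ 6.37662916e-01 -1.22119106e-01  1.11022302e-16] [ 0.63991822 -0.33076864  0.1       ] [ 0.61653964 -0.09777921  0.05      ] [ 0.6357547  -0.33240848  0.        ]
card [ 0.66792654 -0.49060863  0.        ] [ 6.42558316e-01 -4.80081381e-01 -5.55111512e-17]
t 0.9 tcp [ 0.1774 -0.5993  0.2146] F [0.73 0.16 0.01] w 0.998
shift cm [ 53.62 -67.49   1.46] turn [-0.     0.     0.384]
```

```bash
python3 -m inch '[2.3,-2.9,0,0,0,0,0, 2.3,-2.9,0,0,0,0,0, 2.3,-2.9,0,0,0,0,0, 2.3,-2.9,0,0,0,0,0, 2.3,-2.9,0,0,0,0,0, 2.3,-2.9,0,0,0,0,0, 2.3,-2.9,0,0,0,0,0, 2.3,-2.9,0,0,0,0,0, 2.3,-2.9,0,0,0,0,0, 2.3,-2.9,0,0,0,0,0]' 20
python3 -c "
from h import *
to((.5,.2,.2))"
```

```text
clock: 1.73
tool_pos: [0.3159, -0.2544, 0.2148]
ee_rot: [3.109, 0.45, 0.001]
wrist_force: [-0.7, -0.2, -0.4]
gripper_width: 0.298
t 1.73 tcp [ 0.3159 -0.2544  0.2148] F [-0.66 -0.15 -0.37] w 0.298
shift cm [ 30.53 -38.36   1.48] turn [ 0.001 -0.001  0.383]
```

```bash
python3 -m inch '[2.3,-2.9,0,0,0,0,0, 2.3,-2.9,0,0,0,0,0, 2.3,-2.9,0,0,0,0,0, 2.3,-2.9,0,0,0,0,0, 2.3,-2.9,0,0,0,0,0, 2.3,-2.9,0,0,0,0,0, 2.3,-2.9,0,0,0,0,0, 2.3,-2.9,0,0,0,0,0, 2.3,-2.9,0,0,0,0,0, 2.3,-2.9,0,0,0,0,0]' 20
python3 -m inch '[0,0,0,0,0,0.1,0, 0,0,0,0,0,0.1,0, 0,0,0,0,0,0.1,0, 0,0,0,0,0,0.083,0, 0,0,0,0,0,0,0]'
python3 -c "
from h import *
to((*PL['NR'],.1))
a=env.sense();print(a['q'].round(2))
p=cams.snapshot('scene'); cv2.imwrite('pics/s1.png',p['pixels'])
p=cams.snapshot('wrist'); cv2.imwrite('pics/w1.png',p['pixels'])"
```

```text
clock: 2.57
tool_pos: [0.4543, 0.0895, 0.2149]
ee_rot: [3.109, 0.451, 0.001]
wrist_force: [0.8, -0.3, 0.7]
gripper_width: 0.007
clock: 2.98
tool_pos: [0.4538, 0.0876, 0.2146]
ee_rot: [-3.138, 0.155, -0.0]
wrist_force: [-0.4, -0.5, -0.5]
gripper_width: 0.006
t 2.98 tcp [0.4538 0.0876 0.2146] F [-0.4  -0.53 -0.46] w 0.006
shift cm [ 2.74 -5.99 11.46] turn [-0.    -0.    -0.002]
[ 0.19  0.1   1.97 -0.    1.08  1.86]
```

View pics/s1.png

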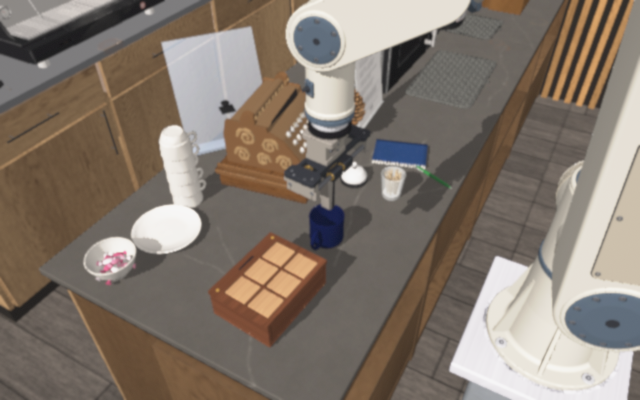

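View pics/w1.png

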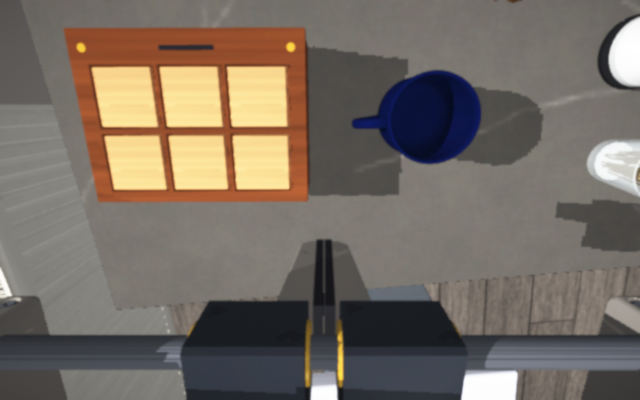

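The box shows upright at (190,115) in the wrist view, aligned with the tool, with closed fingers at (323,270). I'll use this third view to check the plate positions and height.

```bash
python3 - <<'E'
from h import *
s=env.sense(); p=cams.snapshot('wrist'); T=R.from_rotvec(s["ee_rot"]).as_matrix(); M=np.array(p["mount"])
eye=s["tool_pos"]+T@M[:3,3]; Rc=T@M[:3,:3]; p["eye"]=eye; p["rotation"]=R.from_matrix(Rc).as_rotvec()
im=p["pixels"].astype(int); m=((im[:,:,2]>190)&(im[:,:,2]-im[:,:,0]>50)).astype(np.uint8); m[200:]=0
n,l,st,ce=cv2.connectedComponentsWithStats(m)
for i in range(1,n):
    if st[i,4]>300: print(st[i,4],ce[i].round(1),ray(p,ce[i],.078).round(4))
q=cams.snapshot('scene')
# height by triangulation with scene centroids
W={}
sc=[(278.1,253.9),(300.5,265.5),(260.8,271.2),(283.5,283.6),(242.4,289.7),(265.2,302.9)]
for uv in sc:
    a=ray(q,uv,.078)
    best=min((ce[i] for i in range(1,n) if st[i,4]>300),key=lambda c:np.linalg.norm(ray(p,c,.078)-a))
    d1=ray(q,uv,0)-q["eye"]; d2=ray(p,best,0)-eye
    t=np.linalg.lstsq(np.c_[d1,-d2],eye-q["eye"],rcond=None)[0]
    print(((q["eye"]+t[0]*d1+eye+t[1]*d2)/2).round(4))
to((*PL['NR'],.1))
E
```

```text
3422 [124.9  96.3] [0.5577 0.2522 0.078 ]
3425 [191.2  96.3] [0.5523 0.1944 0.078 ]
3452 [257.5  96.1] [0.5471 0.1366 0.078 ]
2955 [135.7 162. ] [0.5    0.2574 0.078 ]
2976 [198.4 161.8] [0.4948 0.1996 0.078 ]
2983 [261.1 161.8] [0.4895 0.1418 0.078 ]
[0.5464 0.1367 0.0752]
[0.4883 0.142  0.0751]
[0.5516 0.1948 0.0757]
[0.4937 0.2001 0.0754]
[0.5568 0.2528 0.0759]
[0.4991 0.2581 0.0759]
t 3.18 tcp [0.4539 0.0874 0.2147] F [-0.01 -0.55 -0.32] w 0.004
shift cm [ 2.77 -5.99 11.47] turn [-0.    -0.     0.003]
```

```bash
python3 -m inch '[1.4,-2.9,0,0,0,0,0, 1.4,-2.9,0,0,0,0,0, 0,0,3.5,0,0,0,0, 0,0,3.5,0,0,0,0, 0,0,3.0,0,0,0,0, 0,0,2.2,0,0,0,0, 0,0,0,0,0,0,0]'
python3 -c "
from h import *
to((*PL['NR'],.08))"
```

```text
clock: 3.77
tool_pos: [0.4843, 0.1416, 0.0887]
ee_rot: [3.136, -0.147, -0.01]
wrist_force: [-1.7, -0.3, -0.4]
gripper_width: 0.005
t 3.77 tcp [0.4843 0.1416 0.0887] F [-1.74 -0.28 -0.43] w 0.005
shift cm [ 0.25 -0.32  0.87] turn [0.003 0.006 0.002]
```

```bash
python3 -m inch '[0.3,-0.1,0.3,0,0,0,0, 0,0,0.3,0,0,0,0, 0,0,0.1,0,0,0,0, 0,0,0,0,0,0,0]'
python3 -m inch '[0,0,0.1,0,0,0,0, 0,0,0.1,0,0,0,0, 0,0,0,0,0,0,0]'
```

```text
clock: 4.1
tool_pos: [0.4912, 0.1434, 0.0867]
ee_rot: [-3.137, 0.149, -0.003]
wrist_force: [0.3, -0.4, -0.5]
gripper_width: 0.005
clock: 4.35
tool_pos: [0.4905, 0.1432, 0.0839]
ee_rot: [-3.138, 0.149, -0.001]
wrist_force: [-0.5, -0.0, -1.1]
gripper_width: 0.005
```

```bash
for i in 1; do :; done
python3 -m inch '[0,0,0.3,0,0,0,0, 0,0,0,0,0,0,0]'
python3 -m inch '[0,0,0.1,0,0,0,0, 0,0,0,0,0,0,0]'
python3 -m inch '[0,0,0.1,0,0,0,0, 0,0,0,0,0,0,0]'
python3 -m inch '[0,0,0.1,0,0,0,0, 0,0,0,0,0,0,0]'
```

```text
clock: 4.52
tool_pos: [0.4901, 0.1432, 0.0803]
ee_rot: [3.138, -0.149, -0.0]
wrist_force: [-0.2, -0.2, -0.8]
gripper_width: 0.007
clock: 4.68
tool_pos: [0.4902, 0.1432, 0.0794]
ee_rot: [3.138, -0.15, -0.0]
wrist_force: [-0.1, 0.0, 0.3]
gripper_width: 0.002
clock: 4.85
tool_pos: [0.4903, 0.1432, 0.0784]
ee_rot: [3.138, -0.149, -0.0]
wrist_force: [-0.0, -0.1, 0.4]
gripper_width: 0.006
clock: 5.02
tool_pos: [0.4904, 0.1432, 0.0784]
ee_rot: [-3.138, 0.15, -0.0]
wrist_force: [-2.5, -1.3, 11.4]
gripper_width: 0.002
```

NR is rigid: 11 N with no travel, and contact at z = 0.0784. NM is next.

```bash

python3 -m inch '[0,0,-1,0,0,0,0, 0,-2.9,0,0,0,0,0, 0,-2.9,0,0,0,0,0, 0,0,0,0,0,0,0, 0,0,0.4,0,0,0,0, 0,0,0.4,0,0,0,0, 0,0,0,0,0,0,0]'
python3 -m inch '[0,0,0.1,0,0,0,0, 0,0,0,0,0,0,0]'
python3 -m inch '[0,0,0.1,0,0,0,0, 0,0,0,0,0,0,0]'
python3 -c "
from h import *
to((*PL['NM'],.08))"
```

```text
clock: 5.6
tool_pos: [0.4949, 0.2, 0.0786]
ee_rot: [3.137, -0.15, -0.003]
wrist_force: [-0.8, -1.1, 0.1]
gripper_width: 0.003
clock: 5.77
tool_pos: [0.4954, 0.2001, 0.0783]
ee_rot: [3.137, -0.151, -0.002]
wrist_force: [0.9, 0.1, 0.4]
gripper_width: 0.007
clock: 5.93
tool_pos: [0.4957, 0.2004, 0.0776]
ee_rot: [3.138, -0.15, -0.0]
wrist_force: [-0.7, -2.1, 2.0]
gripper_width: 0.007
t 5.93 tcp [0.4957 0.2004 0.0776] F [-0.73 -2.15  2.02] w 0.007
shift cm [-0.29 -0.14 -0.24] turn [0. 0. 0.]
```

```bash

python3 -m inch '[0,0,0.1,0,0,0,0, 0,0,0,0,0,0,0]'
```

```text
clock: 6.1
tool_pos: [0.4959, 0.2006, 0.0766]
ee_rot: [3.138, -0.15, 0.0]
wrist_force: [-0.4, -1.8, 3.4]
gripper_width: 0.006
```

NM gives: the tip followed 1 mm down for about 1.5 N more. I'll press it further.

```bash

python3 -m inch '[0,0,0.1,0,0,0,0, 0,0,0.1,0,0,0,0, 0,0,0,0,0,0,0]'
python3 -m inch '[0,0,0.1,0,0,0,0, 0,0,0,0,0,0,0]'
python3 -c "
from h import *
p=cams.snapshot('scene'); cv2.imwrite('pics/s2.png',p['pixels'][100:360,180:440])"
```

```text
clock: 6.35
tool_pos: [0.496, 0.2009, 0.0745]
ee_rot: [3.138, -0.149, 0.0]
wrist_force: [-0.7, -2.3, 3.1]
gripper_width: 0.003
clock: 6.52
tool_pos: [0.496, 0.201, 0.0735]
ee_rot: [-3.138, 0.149, -0.0]
wrist_force: [0.1, -3.4, 4.1]
gripper_width: 0.005
```

View pics/s2.png

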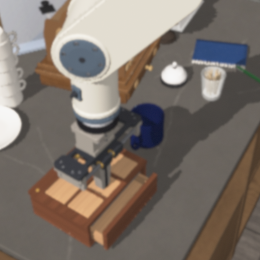

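The picture shows the drawer out, with its light interior at about (125,210) in the crop. I lift straight off the plate and clear the box.

```bash

python3 -m inch '[0,0,0,0,0,0,0, 0,0,-0.5,0,0,0,0, 0,0,-0.5,0,0,0,0, 0,0,-2,0,0,0,0, 0,0,-3.5,0,0,0,0, 0,0,-3.5,0,0,0,0, 0,0,-3.5,0,0,0,0, 0,2.9,0,0,0,0,0, 0,2.9,0,0,0,0,0, 0,2.9,0,0,0,0,0]'
python3 -m inch '[-2,2,0,0,0,0,0, -2,2,0,0,0,0,0, -2,2,0,0,0,0,0, 0,0,0,0,0,0,0, 0,0,0,0,0,0,0, 0,0,0,0,0,0,0]'
python3 - <<'E'
from h import *
p=cams.snapshot('scene'); cv2.imwrite('pics/s3.png',p['pixels'])
s=env.sense(); w=cams.snapshot('wrist'); cv2.imwrite('pics/w3.png',w['pixels'])
for t in ["drawer","mug","toothpicks","bell"]:
    print(t,[(np.round(d["location"],3),round(d["confidence"],2)) for d in look_for(p,t)[:2]])
cv2.imwrite("pics/c3.png",cv2.resize(p['pixels'][220:350,200:340],None,fx=5,fy=5,interpolation=cv2.INTER_CUBIC))
T=R.from_rotvec(s["ee_rot"]).as_matrix(); M=np.array(w["mount"])
w["eye"]=s["tool_pos"]+T@M[:3,3]; w["rotation"]=R.from_matrix(T@M[:3,:3]).as_rotvec()
print(s["tool_pos"].round(3),s["wrist_force"].round(1),s["clock"])
for n in range(1): pass
for P,lo in ((p,150),(w,190)):
    im=P["pixels"].astype(int); m=((im[:,:,2]>lo)&(im[:,:,2]-im[:,:,0]>40)).astype(np.uint8)
    n,l,st,ce=cv2.connectedComponentsWithStats(m)
    for i in range(1,n):
        x=ray(P,ce[i],.078)
        if st[i,4]>150 and .4<x[0]<.65 and .08<x[1]<.32: print(st[i,4],x.round(4))
E
```

```text
clock: 7.4
tool_pos: [0.4876, 0.1141, 0.2098]
ee_rot: [-3.137, 0.147, -0.003]
wrist_force: [-0.2, -0.2, 0.2]
gripper_width: 0.008
clock: 7.9
tool_pos: [0.4231, 0.0608, 0.2092]
ee_rot: [-3.137, 0.15, -0.003]
wrist_force: [0.4, 0.7, 0.4]
gripper_width: 0.004
drawer [(array([0.43 , 0.212, 0.035]), 0.7)]
mug [(array([ 0.508, -0.008,  0.051]), 0.92), (array([0.479, 0.232, 0.066]), 0.25)]
toothpicks [(array([ 0.44 , -0.222,  0.057]), 0.6)]
bell []
[0.423 0.061 0.209] [-0.4 -0.6  0. ] 7.95
1602 [0.5498 0.2006 0.078 ]
1717 [0.4916 0.2057 0.078 ]
467 [0.4376 0.2608 0.078 ]
3946 [0.547  0.1365 0.078 ]
3876 [0.5577 0.2522 0.078 ]
3880 [0.5522 0.1944 0.078 ]
3292 [0.5001 0.2574 0.078 ]
3336 [0.4949 0.1996 0.078 ]
3340 [0.4894 0.1418 0.078 ]
1908 [0.4498 0.1772 0.078 ]
```

View pics/s3.png

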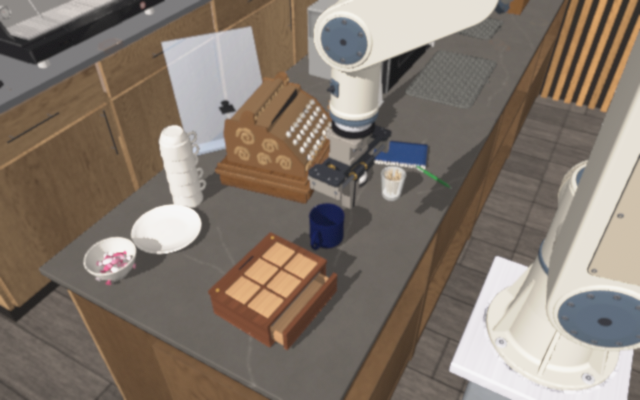

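View pics/c3.png

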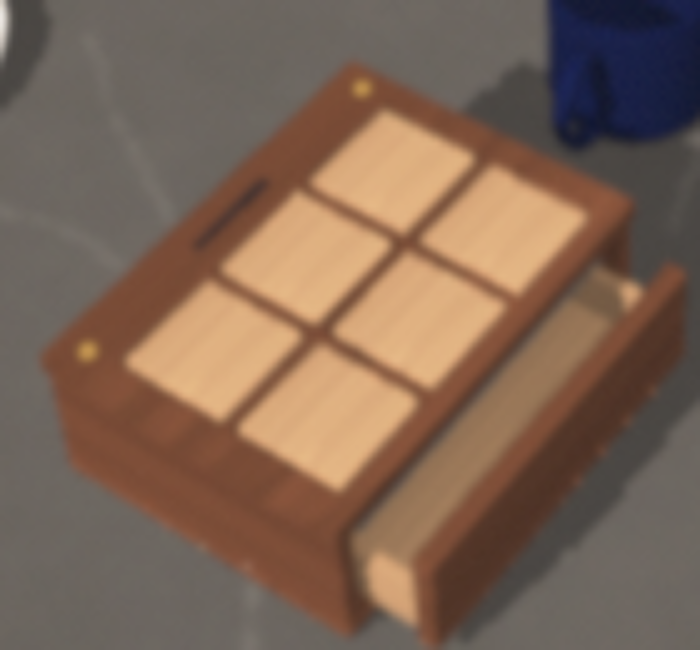

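View pics/w3.png

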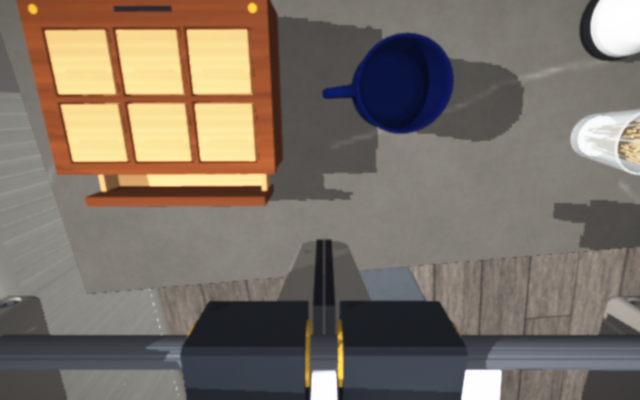

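All plates look flush and the drawer is out: front bar at wrist rows 190-205, scene (330,290). I'll check the amount of travel, then hand in.

```bash
python3 - <<'E'
from h import *
s=env.sense(); w=cams.snapshot('wrist')
T=R.from_rotvec(s["ee_rot"]).as_matrix(); M=np.array(w["mount"])
w["eye"]=s["tool_pos"]+T@M[:3,3]; w["rotation"]=R.from_matrix(T@M[:3,:3]).as_rotvec()
yaw=np.deg2rad(-5.5); c=np.array([.5235,.197]); ex=np.array([np.cos(yaw),np.sin(yaw)])
for px in ((180,206),(180,193)):
    for z in (.067,.012):
        X=ray(w,px,z); print(px,z,X.round(4),"box x",round(float((X[:2]-c)@ex)-.009,4))
a=cv2.imread("pics/scene0.png").astype(int); b=cams.snapshot("scene")["pixels"].astype(int)
print("mug diff",np.abs(a-b)[205:250,305:346].mean(),"glass",np.abs(a-b)[165:202,380:406].mean(),"NM plate",np.abs(a-b)[275:292,275:292].mean(),"NR",np.abs(a-b)[258:273,292:309].mean(),"NL",np.abs(a-b)[295:310,257:273].mean())
q=cams.snapshot("side")
for t in ["mug","toothpicks","bell"]: print(t,[(np.round(d["location"],3),round(d["confidence"],2)) for d in look_for(q,t)[:1]])
print(env.job_done())
E
```

```text
(180, 206) 0.067 [0.4221 0.2013 0.067 ] box x -0.1103
(180, 206) 0.012 [0.4079 0.2274 0.012 ] box x -0.127
(180, 193) 0.067 [0.435  0.1984 0.067 ] box x -0.0972
(180, 193) 0.012 [0.4231 0.2241 0.012 ] box x -0.1115
mug diff 5.8155374887082205 glass 17.463617463617464 NM plate 16.8881199538639 NR 16.83137254901961 NL 16.90277777777778
mug [(array([ 0.51 , -0.047,  0.054]), 0.92)]
toothpicks [(array([ 0.446, -0.259,  0.05 ]), 0.84)]
bell [(array([ 0.552, -0.272,  0.025]), 0.73)]
the job is handed in; nothing more can be done
None
```

The job is done and handed in at about 8 s. The catch is the middle plate in the row nearer the robot, and pressing it made the drawer spring open.

**What I did:** With the fingers closed, I felt the near-right plate first; it was rigid, at 11 N with no travel. I then felt the near-middle plate, which gave, and pressed it about 4.9 mm at about 4 N. I lifted straight off and moved the arm clear without touching the drawer.

**Last checks:**
- **Drawer:** its front edge is at about x = -0.104 to -0.110 in the box's frame, against the expected -0.104. The network showed only 29 mm of shift, but it reports the middle of the visible surface, which now includes the open inside.
- **Plate:** it looks flush again. In the wrist camera it is back at its starting position to 0.1 mm. In the scene camera its brightness changed no more than its neighbours'.
- **Mug, glass and bell:** the side camera puts all three within 4 mm of their starting places. The glass area of the scene picture changed slightly and the bell was not found there. The arm stood close to or in front of both.
- **Arm:** it touches nothing, and the wrist force is near zero.

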